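Third hand: press a rivet die holder into a bayonet socket

TASK

Lift the loose lid off the yellow sample box by its knob and lay it flat on the bare counter, knob up, without dropping it. Then take the rivet die holder out of the box, lower it shank first into the bayonet socket on the grey fixture and press it straight down on the sprung seat with a steady 14 N (10 to 18 N will do), so that a colleague can turn the lock ring. Finish while still holding it pressed like that, and leave the silver countersink cage and the two blue pins alone.

Things in the scene. Friction and masses are not known exactly. Their poses are not given: they have to be found in the camera images.
- box: Open yellow polypropylene sample box, screwed to the counter, 130 (its x) x 150 (its y) x 95 mm high outside, walls and floor 3 mm. Origin: centre of the underside; z up. It stands either to the robot's left or right, turned up to 0.4 rad.
- lid: Loose yellow lid lying on the box, 80 to 170 g: plate 136 (x) x 156 (y) mm, 4 mm thick, with a 6 mm high lip below that fits inside the box walls with 3 mm of play. Origin: centre of the lip's lower edge, so its height is 89 mm on the box and 0 when the lid lies on the counter; the plate's upper face is 10 mm above it. z up, out of the knob.
- lid_knob (a point): Point on the axis of the lid's black round knob where to grip it: 24 mm above the plate's upper face, 34 mm above the lid's origin. The knob is 26 mm in diameter and 34 mm high and stands in the middle of the lid.
- holder: Round steel rivet die holder, 180 to 350 g, standing loose on the box floor, up to 20 mm off the box's centre. From the bottom: shank 28 mm in diameter, 34 mm long, 3 mm chamfer at the foot; dark flange 42 mm in diameter, 6 mm thick; silver grip cylinder 30 mm in diameter from 40 to 76 mm; dark die tip up to 80 mm. Origin: centre of the shank's foot; z up along its axis.
- fixture: Grey bench fixture fixed to the counter: base 120 x 120 x 30 mm with an upright round dark collar (the bayonet socket with its knurled lock ring) 62 mm in diameter in its middle, top of the collar 75 mm above the counter. Origin: centre of the underside. On the side of the robot that the box is not on.
- socket_mouth (a point): Centre of the socket's mouth, level with the collar's top face, 75 mm above the counter. The bore below is vertical, plain and 32 mm in diameter, without chamfer (2 mm of play all round the shank).
- seat: Brass sprung seat in the bore, a disc 29 mm in diameter. Origin: centre of its upper face, 22 mm below the mouth when free. It moves only straight down, at most 14 mm, against a spring: 6 N to start it, then 1.2 N more per mm (10 N at 3.3 mm, 14 N at 6.7 mm, 18 N at 10 mm). The holder's weight alone does not move it; its flange meets the collar's top at 12 mm.
- cage: Bystander: silver countersink cage standing upright on the counter, 42 mm in diameter, 78 mm high. Origin: centre of the underside.
- pin1: Bystander: dark blue anodised quick-release pin lying on the counter, 97 mm long along its x, 34 mm wide at the grip, 14 mm high. Origin: on the counter, about its middle.
- pin2: Bystander: second pin, the same as the first.
There are look-alikes about, which are no part of the job. Leave any orange or white look-alike of the lid alone.

How it is judged:
On the way, in this order (a step that is already met when the one before it is completed fails the run):
1. the lid lies flat on the counter, knob up, and is let go (height (world z) of lid below 0.006 m and angle between lid's own z axis and vertical below 0.06 rad and linear speed of lid below 0.02 m/s and contact force between lid and box below 0.1 N and contact force between the fingers and lid below 0.1 N), for 0.2 s.
2. the die holder is lifted clear of the box (height (world z) of holder above 0.097 m and contact force between holder and box below 0.1 N and contact force between the fingers and holder above 1 N), for 0.1 s.
3. the die holder stands upright in the socket and presses on the sprung seat with 10 to 18 N for a second (horizontal distance between holder and socket_mouth below 0.004 m and angle between holder's own z axis and vertical below 0.07 rad and contact force between holder and seat between 10 and 18 N and contact force between the fingers and holder above 5 N and linear speed of holder below 0.01 m/s), for 1 s.
At the end, for the whole second after the job is handed in: The holder is upright (0.07 rad) in the socket, within 4 mm of its axis, still, and pushed by the fingers onto the sprung seat with 10 to 18 N through the last second; the lid lies flat (0.06 rad, lip within 6 mm of the counter), still, knob up, off the box (all of step 3 and height (world z) of lid below 0.006 m and angle between lid's own z axis and vertical below 0.06 rad and linear speed of lid below 0.02 m/s and contact force between lid and box below 0.1 N); the arm keeps its last pose, push and grip.
It fails at once if the countersink cage or a blue pin is moved by more than 15 mm, or the cage tipped (distance of any of cage, pin1, pin2 from where it was at the start of the episode above 0.015 m or angle between cage's own z axis and vertical above 0.3 rad).
It fails at once if the lid is dropped on the counter (linear speed of lid above 0.7 m/s and height (world z) of lid below 0.05 m).
It fails at once if the die holder is rammed onto the seat with more than 35 N (contact force between holder and seat above 35 N).
It also fails if it takes over 54 s, if anything falls off the work surface, if the arm or the gripper's body presses on something with over 40 N, if the wrist force passes 120 N, or if a joint passes its speed limit or range.

ROBOT

A 7-joint arm with a two-finger parallel gripper is mounted at the origin on the work surface. World frame = base frame: x ahead of the robot, y to its left, z up, the work surface at z = 0. Lengths are in m, angles in rad, forces in N, time in s.
With the tool pointing down it reaches from about 0.4 to 0.85 m from the base axis. Payload 10.4 kg.
Tool frame: the origin (TCP) lies at the very end of the fingers, on their centre line; the grasp point (between the pads) lies 19 mm behind it; z points along the fingers, y is the line along which they close (so a half turn about z gives the same grasp; the last joint's range is limited). The gripper opens to 87 mm and grips with 3 to 60 N. Pads are 19 mm wide; open, the fingers measure 117 mm over their backs; the gripper's body (75 mm by 190 mm) begins 51 mm behind the grasp point.
Start: joints at [-1.322, 0.332, -0.065, 1.46, 0.022, 1.35, -0.088], TCP at [0.168, 0.602, 0.223] pointing down, gripper open.
Joint ranges: [-2.6, 2.6], [-0.5, 2.12], [-1.47, 1.34], [0.16, 2.42], [-1.27, 4.41], [0.06, 2.06], [-2.6, 2.6]. Speed limits (rad/s): [2.22, 2.22, 2.79, 2.79, 3.14, 3.14, 3.14].

INTERFACE

Orientations are given as a unit quaternion [x, y, z, w].
In Python, from bench import status, camera, order gives the robot as it stands.
- The arm moves only by the tool jog_arm, never from a script. Its argument "plan" is a list of rows, each a list of 7 numbers: the turn, a rotation vector about the tool's x, y, z in rad, then the shift along the tool's x, y, z in mm, then the opening, from -1 (shut) to 1 (fully open). A call has 1 to 12 rows; each row is the pose to reach, as a shift and turn from the pose commanded when the call began, along the tool's axes at that moment; what a row does not reach only later rows make up. A row lasts 1/10 s, in which the tool goes at most 50 mm and 8.59 degrees, less where a joint would pass 70% of its speed; a pose out of reach is approached as far as the arm can. A call with a gripper value outside its range is refused whole. The fingers move at their own pace and stop on an object; "squeeze" is the grip in N (left out, the last holds). Time passes only in rows, so rows that repeat a pose let the fingers close. It gives the time, the measured TCP pose, the force, the opening and the grip force at its end, in the units of the state.
- status.read_state(): the state, without advancing time (a new reading comes with each control period).
- camera(name): name is "scene" or "side" or "wrist"; returns a dict with "image" (384x512x3 uint8, red, green, blue), "z_map" (384x512 float32, m along the optical axis (not along the pixel's ray), 0 where there is no reading), "fx", "fy", "cx", "cy" (pixels), "world_from_camera" (4x4, takes a point from camera to world coordinates); the wrist camera has in their place "mount" (4x4, takes a point from camera to tool coordinates, whose origin is the TCP and whose axes are the flange's). Camera axes: x right, y down, z forward; pixel columns grow to the right and rows downward; lengths in m; the calibration is good to about 2 mm. A picture is of the moment at which its call begins: read the wrist's pose just before it.
- order.close_job(): hands the job in; it is judged then, once.
The state is a dict: "time": time; "joint_positions": joint angles; "joint_vel": joint speeds; "joint_torque": joint torques, N m; "ee_pos": TCP position; "eef_rot": TCP orientation; "ft_force": force on the tool from outside, world axes, zero at the start; "torque": the same for the moment, N m; "width": finger opening in m; "grip_force": force on a finger pad.
Only numpy, scipy, OpenCV 4.12 (cv2) and the standard library are available. Lean on these libraries where they do the work, as an engineer would, in place of code of your own. Each camera call takes 0.05 s, during which the arm holds its last target. There are 200 camera calls.

## Working session

There is one attempt and no reset: what is moved stays moved. The work goes in short steps, Python scripts to look and compute and a tool call to move; the robot and the scene stay as the last step left them, time stands still between calls to the robot, and variables do not carry over. Pictures are saved under pics/ and viewed, at most 10 in all, crops included, and the job is handed in when it is done.

Besides the shell and the picture viewer there is one more tool, called in YAML: its name, and indented under it one key for each argument. jog_arm: Moves the arm, as the interface text tells. Its arguments: {"type":"object","properties":{"plan":{"type":"array"},"squeeze":{"type":"number"}},"required":["plan"]}

```bash
mkdir -p pics; cat > h.py <<'E'
from bench import status, camera, order
import numpy as np, cv2
from scipy.spatial.transform import Rotation as R
def tool():
    s=status.read_state(); T=np.eye(4); T[:3,:3]=R.from_quat(s["eef_rot"]).as_matrix(); T[:3,3]=s["ee_pos"]; return T
def shot(n,f):
    T=tool(); c=camera(n)
    W=c["world_from_camera"] if n!="wrist" else T@c["mount"]
    v,u=np.mgrid[0:384,0:512]; z=c["z_map"]
    P=np.stack([(u-c["cx"])/c["fx"]*z,(v-c["cy"])/c["fy"]*z,z],-1)
    P=P@W[:3,:3].T+W[:3,3]; P[z==0]=np.nan
    cv2.imwrite(f"pics/{f}.png",c["image"][:,:,::-1]); np.savez(f"{f}.npz",P=P,im=c["image"],W=W,K=[c["fx"],c["fy"],c["cx"],c["cy"]])
    return c["image"],P
E
python3 - <<'E'
from h import *
a,_=shot("scene","s1");b,_=shot("side","d1")
s=status.read_state();print({k:np.round(v,3) for k,v in s.items()})
E
python3 -c "
import cv2,numpy as np
"
```

```text
{'time': np.float64(0.1), 'joint_positions': array([-1.322,  0.333, -0.065,  1.461,  0.022,  1.35 , -0.089]), 'joint_vel': array([ 0.   , -0.   , -0.   , -0.002,  0.   , -0.002, -0.001]), 'joint_torque': array([ 1.0000e-03, -6.2454e+01,  2.4000e-02, -3.9072e+01, -6.2000e-02,
        3.6000e-02,  0.0000e+00]), 'ee_pos': array([0.168, 0.602, 0.222]), 'eef_rot': array([ 0.135,  0.991, -0.001, -0.   ]), 'ft_force': array([-0.02 , -0.396,  0.513]), 'torque': array([-0.023,  0.   ,  0.007]), 'grip_force': np.float64(0.0), 'width': np.float64(0.087)}
```

View pics/s1.png

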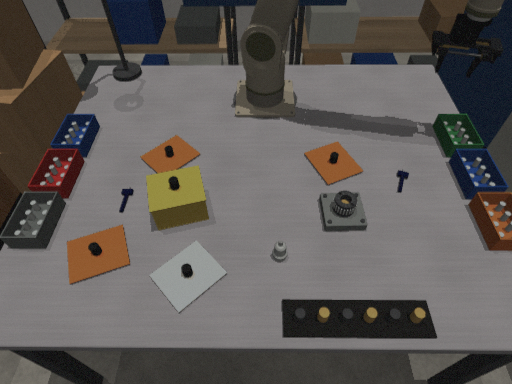

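View pics/d1.png

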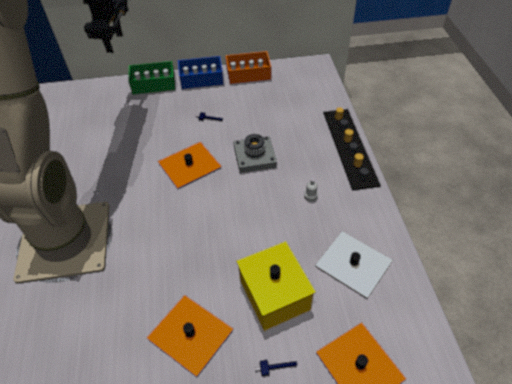

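The scene view shows the box and lid at about (177,195), with its knob at (174,184). The fixture collar is at (345,203), the cage at (280,250), and the pins at (126,198) and (402,180). The look-alike lids lie around them.

```bash
python3 - <<'E'
from h import *
d=np.load("s1.npz");P=d["P"]
def p(n,u,v): print(n,np.round(P[v,u],3))
for n,u,v in [("knob",174,183),("lid",190,178),("collar",345,195),("cage",280,243),("pin",126,197),("pin2",402,180),("or1",170,151),("or2",95,248),("white",187,270),("or3",334,158),("rack",310,301),("counter",240,200)]: p(n,u,v)
for f in("s1","d1"):
    d=np.load(f+".npz");P=d["P"];hs=cv2.cvtColor(d["im"],cv2.COLOR_RGB2HSV)
    z=P[...,2]
    m=(hs[...,0]>24)&(hs[...,0]<36)&(hs[...,1]>120)&(abs(z-.099)<.006)
    q=P[m][:,:2].astype(np.float32); print(f,"lid",m.sum(),cv2.minAreaRect(q),np.median(z[m]))
    near=lambda c,r:np.hypot(P[...,0]-c[0],P[...,1]-c[1])<r
    c=q.mean(0)
    m=near(c,.03)&(z>.125)&(z<.14); print("knob",m.sum(),P[m].mean(0),cv2.minEnclosingCircle(P[m][:,:2].astype(np.float32)))
    m=(P[...,1]>.05)&(P[...,1]<.4)&(P[...,0]>.35)&(z>.065)&(z<.083)
    # fixture collar top ring
    n,l,st,ce=cv2.connectedComponentsWithStats(m.astype(np.uint8))
    for i in range(1,n):
        if st[i,4]>40: q=P[l==i];print("top",st[i,4],ce[i],q.mean(0),cv2.minEnclosingCircle(q[:,:2].astype(np.float32)))
    m=(P[...,1]>.05)&(P[...,1]<.4)&(P[...,0]>.35)&(abs(z-.03)<.006)
    n,l,st,ce=cv2.connectedComponentsWithStats(m.astype(np.uint8))
    for i in range(1,n):
        if st[i,4]>100: q=P[l==i];print("base",st[i,4],cv2.minAreaRect(q[:,:2].astype(np.float32)))
E
```

```text
knob [ 0.559 -0.252  0.132]
lid [ 0.511 -0.22   0.098]
collar [0.553 0.229 0.072]
cage [0.713 0.037 0.074]
pin [ 0.514 -0.432  0.01 ]
pin2 [0.446 0.437 0.014]
or1 [ 0.34  -0.318  0.038]
or2 [ 0.712 -0.458  0.042]
white [ 0.775 -0.201  0.044]
or3 [0.372 0.227 0.037]
rack [0.842 0.11  0.01 ]
counter [ 0.518 -0.078  0.001]
s1 lid 1816 ((0.5466050505638123, -0.25827109813690186), (0.13750484585762024, 0.15396349132061005), 15.379497528076172) 0.09844933090049318
knob 62 [ 0.54909496 -0.25810073  0.13164336] ((0.5476325154304504, -0.25922971963882446), 0.013454955071210861)
top 299 [345.18394649 200.20401338] [0.57265054 0.2267334  0.0732038 ] ((0.5704586505889893, 0.22813528776168823), 0.034062258899211884)
base 900 ((0.5700964331626892, 0.22731873393058777), (0.12152344733476639, 0.11973484605550766), 1.5751044750213623)
d1 lid 3175 ((0.5450187921524048, -0.25992846488952637), (0.13573843240737915, 0.15716445446014404), 15.388886451721191) 0.09911723773973469
knob 101 [ 0.54508168 -0.26148099  0.13197618] ((0.5454760193824768, -0.2596120834350586), 0.014278780668973923)
top 231 [254.07359307 141.47619048] [0.56786752 0.22315953 0.07311381] ((0.5665930509567261, 0.225482776761055), 0.0346817672252655)
base 685 ((0.5679967999458313, 0.22525934875011444), (0.1208053007721901, 0.1264629364013672), 1.8137831687927246)
```

```bash
cat >> h.py <<'E'
def go(x,y,z,ang=None,T=None):
    "tool pointing down, tool y at ang deg; prints row from pose T"
    T=tool() if T is None else T
    if ang is None: ang=np.degrees(np.arctan2(T[1,1],T[0,1]))
    a=np.radians(ang); Y=np.array([np.cos(a),np.sin(a),0]);Z=np.array([0,0,-1.]);X=np.cross(Y,Z)
    G=np.eye(4);G[:3,:3]=np.stack([X,Y,Z],1);G[:3,3]=x,y,z
    D=np.linalg.inv(T)@G
    print("turn",np.round(R.from_matrix(D[:3,:3]).as_rotvec(),3),"shift",np.round(D[:3,3]*1e3,1)); return G
E
python3 - <<'E'
from h import *
go(.47,.2,.25,0)
E
```

```text
turn [-1.000e-03  1.000e-03  1.299e+00] shift [-399.  -305.9  -27.8]
```

jog_arm:
  plan:
    - [0,0,0.15,-40,-31,-28,1]
    - [0,0,0.27,-80,-61,-28,1]
    - [0,0,0.4,-120,-92,-28,1]
    - [0,0,0.53,-160,-122,-28,1]
    - [0,0,0.66,-200,-153,-28,1]
    - [0,0,0.79,-240,-184,-28,1]
    - [0,0,0.92,-280,-214,-28,1]
    - [0,0,1.05,-320,-245,-28,1]
    - [0,0,1.18,-360,-275,-28,1]
    - [0,0,1.3,-399,-306,-28,1]
    - [0,0,1.3,-399,-306,-28,1]
    - [0,0,1.3,-399,-306,-28,1]

```text
time: 1.3
ee_pos: [0.4707, 0.1984, 0.2503]
eef_rot: [0.709, 0.706, -0.0, 0.0]
ft_force: [-0.7, 1.2, -0.3]
width: 0.0872
grip_force: 0.0
```

```bash
python3 - <<'E'
from h import *
print(status.read_state()["joint_positions"])
go(.546,-.259,.20,-74.6)
E
```

```text
[-0.85604454  0.0545544   0.38502973  1.73497465 -0.0207873   1.35646871
 -0.47129871]
turn [-0.     0.     1.298] shift [-457.1   77.2   50.5]
```

jog_arm:
  plan:
    - [0,0,0.12,-40,7,0,1]
    - [0,0,0.24,-80,13,0,1]
    - [0,0,0.36,-122,20,0,1]
    - [0,0,0.48,-164,28,0,1]
    - [0,0,0.6,-206,35,0,1]
    - [0,0,0.72,-248,42,10,1]
    - [0,0,0.84,-290,49,20,1]
    - [0,0,0.96,-332,56,30,1]
    - [0,0,1.08,-374,63,40,1]
    - [0,0,1.2,-416,70,45,1]
    - [0,0,1.3,-457,77,50,1]
    - [0,0,1.3,-457,77,50,1]

```text
time: 2.5
ee_pos: [0.5457, -0.2604, 0.1989]
eef_rot: [0.991, 0.131, -0.002, 0.001]
ft_force: [-0.5, 0.0, -0.4]
width: 0.0869
grip_force: 0.0
```

```bash
python3 - <<'E'
from h import *
im,P=shot("wrist","w1")
z=P[...,2];m=(z>.128)&(z<.14)
q=P[m];print(m.sum(),q.mean(0),cv2.minEnclosingCircle(q[:,:2].astype(np.float32)))
hs=cv2.cvtColor(im,cv2.COLOR_RGB2HSV);m=(hs[...,0]>24)&(hs[...,0]<36)&(hs[...,1]>120)&(abs(z-.099)<.006)
print(m.sum(),cv2.minAreaRect(P[m][:,:2].astype(np.float32)),np.median(z[m]))
print(status.read_state()["joint_positions"],tool()[:3,3])
go(.546,-.259,.104,-74.6)
E
```

```text
983 [ 0.54481068 -0.25780338  0.13339337] ((0.5440123081207275, -0.25805461406707764), 0.013054581359028816)
11794 ((0.5557101964950562, -0.2543751299381256), (0.11096258461475372, 0.1556023359298706), 15.544198989868164) 0.09961281031094707
[-0.27764399  0.37807032  0.82401574  1.58738572 -0.28303654  1.3032374
 -0.71556698] [ 0.54623909 -0.25761988  0.1992025 ]
turn [-0.     0.003 -0.001] shift [-0.4  1.3 95.2]
```

View pics/w1.png

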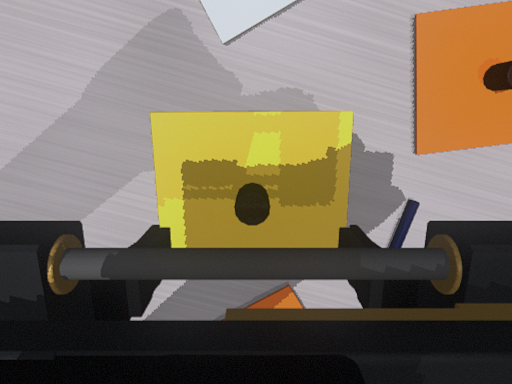

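The wrist view shows the knob at (252,204), centred between the fingers, and it measures (0.5445,-0.258). I'll descend and grip it.

jog_arm:
  plan:
    - [0,0,0,-1,1,25,1]
    - [0,0,0,-1,1,50,1]
    - [0,0,0,-1,1,75,1]
    - [0,0,0,-1,1,88,1]
    - [0,0,0,-1,1,94,1]
    - [0,0,0,-1,1,94,1]
    - [0,0,0,-1,1,94,0]
    - [0,0,0,-1,1,94,-1]
    - [0,0,0,-1,1,94,-1]
    - [0,0,0,-1,1,94,-1]
    - [0,0,0,-1,1,94,-1]
    - [0,0,0,-1,1,94,-1]
  squeeze: 25

```text
time: 3.75
ee_pos: [0.5459, -0.2581, 0.1066]
eef_rot: [0.991, 0.134, 0.0, -0.0]
ft_force: [-0.0, 0.4, 0.9]
width: 0.047
grip_force: 0.0
```

jog_arm:
  plan:
    - [0,0,0,0,0,1,-1]
    - [0,0,0,0,0,1,-1]
    - [0,0,0,0,0,1,-1]
    - [0,0,0,0,0,1,-1]
    - [0,0,0,0,0,1,-1]
    - [0,0,0,0,0,1,-1]

```text
time: 4.35
ee_pos: [0.5458, -0.258, 0.1054]
eef_rot: [0.991, 0.134, -0.0, -0.0]
ft_force: [0.2, -0.8, -1.5]
width: 0.0257
grip_force: 25.0
```

jog_arm:
  plan:
    - [0,0,0,0,0,-4,-1]
    - [0,0,0,0,0,-10,-1]
    - [0,0,0,0,0,-18,-1]
    - [0,0,0,0,0,-28,-1]
    - [0,0,0,0,0,-40,-1]
    - [0,0,0,0,0,-52,-1]
    - [0,0,0,0,0,-60,-1]
    - [0,0,0,0,0,-65,-1]
    - [0,0,0,0,0,-65,-1]

```text
time: 5.25
ee_pos: [0.5461, -0.2582, 0.1712]
eef_rot: [0.991, 0.135, 0.001, 0.0]
ft_force: [0.7, 0.9, -2.4]
width: 0.0252
grip_force: 25.0
```

```bash
python3 - <<'E'
from h import *
go(.53,0,.17)
E
```

```text
turn [ 0.    -0.001  0.   ] shift [  53.3 -253.2    1.2]
```

jog_arm:
  plan:
    - [0,0,0,3,-12,0,-1]
    - [0,0,0,8,-38,0,-1]
    - [0,0,0,15,-70,0,-1]
    - [0,0,0,22,-104,0,-1]
    - [0,0,0,29,-138,0,-1]
    - [0,0,0,36,-172,0,-1]
    - [0,0,0,43,-204,0,-1]
    - [0,0,0,48,-230,0,-1]
    - [0,0,0,52,-246,0,-1]
    - [0,0,0,53,-253,0,-1]
    - [0,0,0,53,-253,0,-1]
    - [0,0,0,53,-253,0,-1]

```text
time: 6.45
ee_pos: [0.5293, -0.001, 0.1704]
eef_rot: [0.991, 0.134, -0.0, 0.0]
ft_force: [0.1, -0.5, -1.7]
width: 0.0251
grip_force: 25.0
```

```bash
python3 - <<'E'
from h import *
print(tool()[:3,3])
im,P=shot("side","d2"); a,_=shot("scene","s2")
cv2.imwrite("pics/c2.png",np.hstack([im[:,:,::-1][80:330,130:400],a[:,:,::-1][100:350,130:400]]))
E
```

```text
[ 0.52929739 -0.00099239  0.17039329]
```

View pics/c2.png

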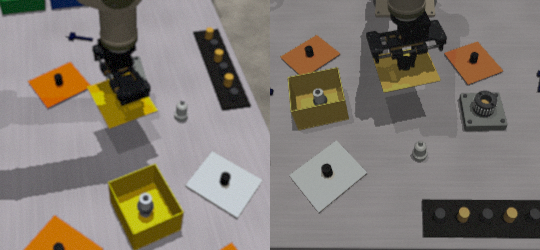

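The lid hangs level at about (122,100) in the left crop. The holder stands in the open box, and the counter below the lid is bare.

jog_arm:
  plan:
    - [0,0,0,0,0,15,-1]
    - [0,0,0,0,0,40,-1]
    - [0,0,0,0,0,65,-1]
    - [0,0,0,0,0,90,-1]
    - [0,0,0,0,0,112,-1]
    - [0,0,0,0,0,130,-1]
    - [0,0,0,0,0,140,-1]
    - [0,0,0,0,0,146,-1]
    - [0,0,0,0,0,150,-1]
    - [0,0,0,0,0,150,-1]
    - [0,0,0,0,0,150,-1]

```text
time: 7.65
ee_pos: [0.5299, -0.0001, 0.0211]
eef_rot: [0.991, 0.134, 0.0, -0.0]
ft_force: [-0.2, -0.1, -0.0]
width: 0.0253
grip_force: 25.0
```

```bash
python3 - <<'E'
from h import *
for f in("s2","d2"):
    P=np.load(f+".npz")["P"];z=P[...,2]
    m=(np.hypot(P[...,0]-.545,P[...,1]+.259)<.045)&(z>.05)&(z<.1)
    n,l,st,ce=cv2.connectedComponentsWithStats(m.astype(np.uint8))
    for i in range(1,n):
        if st[i,4]>15:
            q=P[l==i];print(f,st[i],q.mean(0),q[:,2].max(),cv2.minEnclosingCircle(q[:,:2].astype(np.float32)))
            t=q[q[:,2]>.078];print(len(t),t.mean(0))
E
```

```text
s2 [173 189  11  15 125] [ 0.55494123 -0.2527355   0.07191138] 0.08449984608657302 ((0.5505971908569336, -0.2560039460659027), 0.01659471169114113)
48 [ 0.54979312 -0.25484867  0.08043625]
d2 [270 273  12  16 168] [ 0.54731494 -0.26008056  0.07414925] 0.0861350833578991 ((0.5478894710540771, -0.2559734880924225), 0.015500233508646488)
78 [ 0.54736441 -0.25680964  0.08091272]
```

jog_arm:
  plan:
    - [0,0,0,0,0,1,-1]
    - [0,0,0,0,0,2,-1]
    - [0,0,0,0,0,3,-1]
    - [0,0,0,0,0,4,-1]
    - [0,0,0,0,0,4,-1]
    - [0,0,0,0,0,4,-1]

```text
time: 8.25
ee_pos: [0.5295, -0.0001, 0.0165]
eef_rot: [0.991, 0.134, -0.0, -0.0]
ft_force: [-0.3, 0.1, -1.4]
width: 0.0253
grip_force: 25.0
```

jog_arm:
  plan:
    - [0,0,0,0,0,0.5,-1]
    - [0,0,0,0,0,1,-1]
    - [0,0,0,0,0,1.5,-1]
    - [0,0,0,0,0,1.5,-1]

```text
time: 8.65
ee_pos: [0.5296, -0.0001, 0.0162]
eef_rot: [0.991, 0.134, -0.0, -0.001]
ft_force: [-8.4, 1.0, 18.6]
width: 0.0253
grip_force: 25.0
```

jog_arm:
  plan:
    - [0,0,0,0,0,-1.2,-1]
    - [0,0,0,0,0,-1.2,-0.8]
    - [0,0,0,0,0,-1.2,-0.3]
    - [0,0,0,0,0,-1.2,0.3]
    - [0,0,0,0,0,-1.2,0.3]
    - [0,0,0,0,0,-1.2,0.3]
    - [0,0,0,0,0,-1.2,0.3]
    - [0,0,0,0,0,-1.2,0.3]

```text
time: 9.45
ee_pos: [0.5295, -0.0001, 0.0162]
eef_rot: [0.991, 0.134, 0.0, -0.0]
ft_force: [-0.4, -0.2, 0.3]
width: 0.055
grip_force: 0.0
```

```bash
python3 - <<'E'
from h import *
go(.53,0,.17); go(.548,-.256,.17)
E
```

```text
turn [-0. -0. -0.] shift [   0.5    0.  -153.8]
turn [-0. -0. -0.] shift [ -50.4  251.6 -153.8]
```

jog_arm:
  plan:
    - [0,0,0,0,0,-10,0.3]
    - [0,0,0,0,0,-40,0.3]
    - [0,0,0,0,0,-80,0.3]
    - [0,0,0,0,0,-120,0.3]
    - [0,0,0,-5,25,-150,0.3]
    - [0,0,0,-13,65,-154,0.3]
    - [0,0,0,-21,105,-154,0.3]
    - [0,0,0,-30,150,-154,0.3]
    - [0,0,0,-38,190,-154,0.3]
    - [0,0,0,-45,227,-154,0.3]
    - [0,0,0,-50,252,-154,0.3]
    - [0,0,0,-50,252,-154,0.3]

```text
time: 10.65
ee_pos: [0.5471, -0.261, 0.1711]
eef_rot: [0.991, 0.132, -0.0, 0.001]
ft_force: [0.0, -0.4, -0.2]
width: 0.0566
grip_force: 0.0
```

```bash
python3 - <<'E'
from h import *
s=tool();im,P=shot("wrist","w2");print(s[:3,3])
z=P[...,2];m=(np.hypot(P[...,0]-.548,P[...,1]+.256)<.03)&(z>.06)&(z<.1)
q=P[m];print(m.sum(),q[:,2].max(),cv2.minEnclosingCircle(q[:,:2].astype(np.float32)))
t=q[q[:,2]>.074];print(len(t),t.mean(0),cv2.minEnclosingCircle(t[:,:2].astype(np.float32)))
_,P=shot("side","d3");z=P[...,2];m=(abs(P[...,0]-.53)<.1)&(abs(P[...,1])<.1)&(z>.006)&(z<.016)
q=P[m];print(len(q),cv2.minAreaRect(q[:,:2].astype(np.float32)));A=np.c_[q[:,:2],np.ones(len(q))];print(np.linalg.lstsq(A,q[:,2],rcond=None)[0],np.median(q[:,2]))
go(.548,-.256,.052,-74.6)
E
```

```text
[ 0.54712598 -0.26099513  0.17105446]
1201 0.0854658720599161 ((0.5463287830352783, -0.253958135843277), 0.015080159530043602)
1097 [ 0.5471294  -0.2538174   0.08046018] ((0.5463406443595886, -0.2538149356842041), 0.015042439103126526)
835 ((0.4956457018852234, -0.0014581158757209778), (0.18666669726371765, 0.10163881629705429), 89.64409637451172)
[0.00028135 0.00134132 0.00974421] 0.009855016243199177
turn [-0.  0. -0.] shift [  0.   -0.7 118.6]
```

View pics/w2.png

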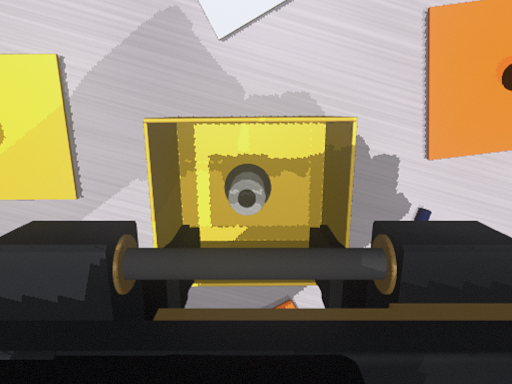

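The holder's top is at (247,190), central in the box, and the fingers will fit between the walls. It measures about (0.547,-0.255), and the lid lies flat.

```bash
python3 - <<'E'
from h import *
for _ in range(2):
    s=tool();im,P=shot("wrist","w3");print(s[:3,3])
    z=P[...,2];m=(np.hypot(P[...,0]-.548,P[...,1]+.256)<.03)&(z>.074)&(z<.1)
    q=P[m];print(len(q),q.mean(0),cv2.minEnclosingCircle(q[:,:2].astype(np.float32)))
go(.547,-.255,.052,-74.6)
E
```

```text
[ 0.54820037 -0.25671217  0.17058198]
1083 [ 0.54715886 -0.2538213   0.08044376] ((0.54630047082901, -0.2540489435195923), 0.014884219504892826)
[ 0.548573   -0.25559853  0.17048554]
1083 [ 0.54718998 -0.25379371  0.08048021] ((0.5461440682411194, -0.25391045212745667), 0.015046000480651855)
turn [-0.001 -0.     0.002] shift [ -1.7  -0.4 118.4]
```

jog_arm:
  plan:
    - [0,0,0,-2,-1,15,0.3]
    - [0,0,0,-2,-1,40,0.3]
    - [0,0,0,-2,-1,65,0.3]
    - [0,0,0,-2,-1,88,0.3]
    - [0,0,0,-2,-1,105,0.3]
    - [0,0,0,-2,-1,115,0.3]
    - [0,0,0,-2,-1,121,0.3]
    - [0,0,0,-2,-1,121,0.3]
    - [0,0,0,-2,-1,121,0.3]

```text
time: 11.75
ee_pos: [0.5467, -0.2561, 0.0499]
eef_rot: [0.991, 0.134, 0.001, 0.0]
ft_force: [-0.4, 0.4, 0.4]
width: 0.0566
grip_force: 0.0
```

jog_arm:
  plan:
    - [0,0,0,0,0,0,-1]
    - [0,0,0,0,0,0,-1]
    - [0,0,0,0,0,0,-1]
    - [0,0,0,0,0,0,-1]
    - [0,0,0,0,0,0,-1]
    - [0,0,0,0,0,0,-1]
    - [0,0,0,0,0,0,-1]
    - [0,0,0,0,0,0,-1]
    - [0,0,0,0,0,0,-1]
    - [0,0,0,0,0,0,-1]
  squeeze: 50

```text
time: 12.75
ee_pos: [0.5464, -0.2559, 0.0493]
eef_rot: [0.991, 0.135, 0.0, -0.0]
ft_force: [-0.7, 1.0, 2.3]
width: 0.0288
grip_force: 50.0
```

jog_arm:
  plan:
    - [0,0,0,0,0,-4,-1]
    - [0,0,0,0,0,-10,-1]
    - [0,0,0,0,0,-20,-1]
    - [0,0,0,0,0,-35,-1]
    - [0,0,0,0,0,-52,-1]
    - [0,0,0,0,0,-70,-1]
    - [0,0,0,0,0,-88,-1]
    - [0,0,0,0,0,-105,-1]
    - [0,0,0,0,0,-118,-1]
    - [0,0,0,0,0,-125,-1]
    - [0,0,0,0,0,-125,-1]
    - [0,0,0,0,0,-125,-1]

```text
time: 13.95
ee_pos: [0.546, -0.2557, 0.1738]
eef_rot: [0.991, 0.135, -0.0, -0.0]
ft_force: [0.1, 0.2, -0.9]
width: 0.0289
grip_force: 50.0
```

```bash
python3 - <<'E'
from h import *
print(tool()[:3,3],status.read_state()["joint_positions"])
go(.569,.2265,.175,-30)
E
```

```text
[ 0.54604232 -0.25571142  0.17377776] [-0.29021168  0.40210393  0.8380044   1.62426074 -0.31104     1.25562646
 -0.69507725]
turn [-0.001  0.    -0.777] shift [ 150.7 -458.6   -1. ]
```

jog_arm:
  plan:
    - [0,0,-0.04,7,-20,0,-1]
    - [0,0,-0.1,20,-60,0,-1]
    - [0,0,-0.18,35,-105,0,-1]
    - [0,0,-0.26,50,-152,0,-1]
    - [0,0,-0.34,66,-200,0,-1]
    - [0,0,-0.42,82,-248,0,-1]
    - [0,0,-0.5,97,-296,0,-1]
    - [0,0,-0.58,112,-342,0,-1]
    - [0,0,-0.66,128,-388,0,-1]
    - [0,0,-0.73,140,-426,0,-1]
    - [0,0,-0.78,148,-450,0,-1]
    - [0,0,-0.78,151,-459,0,-1]

```text
time: 15.15
ee_pos: [0.5687, 0.2294, 0.1732]
eef_rot: [0.864, 0.503, -0.001, -0.0]
ft_force: [0.2, -0.9, -1.7]
width: 0.029
grip_force: 50.0
```

jog_arm:
  plan:
    - [0,0,0,0,0,0,-1]
    - [0,0,0,0,0,0,-1]
    - [0,0,0,0,0,0,-1]
    - [0,0,0,0,0,0,-1]

```text
time: 15.55
ee_pos: [0.5698, 0.2251, 0.1745]
eef_rot: [0.866, 0.5, 0.0, 0.0]
ft_force: [-0.1, 0.1, -2.9]
width: 0.0288
grip_force: 50.0
```

```bash
python3 - <<'E'
from h import *
T=tool();print(T[:3,3],status.read_state()["joint_positions"])
im,P=shot("wrist","w4")
def holder(P,f):
    z=P[...,2];m=(np.hypot(P[...,0]-T[0,3],P[...,1]-T[1,3])<.03)&(z>.115)&(z<.16)
    for a in (.125,.13,.135,.14,.145,.15,.155):
        q=P[m&(abs(z-a)<.003)]
        if len(q)>8:
            print(f,a,len(q),np.round(q.mean(0),4),np.round(q[:,:2].min(0),4),np.round(q[:,:2].max(0),4))
    m=(np.hypot(P[...,0]-.569,P[...,1]-.2265)<.05)&(abs(z-.074)<.007);q=P[m]
    if len(q)>20: print(f,"collar",len(q),q.mean(0),cv2.minEnclosingCircle(q[:,:2].astype(np.float32)))
holder(P,"w")
a,P=shot("scene","s4");holder(P,"s")
b,P=shot("side","d4");holder(P,"d")
f=lambda i,u,v:cv2.resize(i[v-50:v+30,u-40:u+40,::-1],None,fx=5,fy=5,interpolation=cv2.INTER_CUBIC)
cv2.imwrite("pics/c4.png",np.hstack([f(a,345,195),f(b,254,140)]))
E
```

```text
[0.56981321 0.22505548 0.17445165] [-0.86653424  0.35906484  0.5260842   1.58630921 -0.18709887  1.24656787
 -0.83200706]
w 0.135 9 [0.5751 0.2396 0.1331] [0.5714 0.2384] [0.5778 0.2412]
w collar 2327 [0.5718871  0.23939272 0.07533102] ((0.5666784644126892, 0.22970762848854065), 0.033468421548604965)
s 0.135 15 [0.5811 0.2235 0.1348] [0.5712 0.214 ] [0.5856 0.2378]
s 0.14 14 [0.5815 0.2213 0.1408] [0.5711 0.2133] [0.5871 0.2312]
s 0.145 16 [0.5808 0.2225 0.1441] [0.5701 0.2133] [0.5852 0.2359]
s 0.15 10 [0.5833 0.2224 0.1505] [0.5759 0.2146] [0.5863 0.2316]
s collar 274 [0.57125098 0.22749234 0.07364559] ((0.5692472457885742, 0.22817064821720123), 0.032512638717889786)
d 0.135 10 [0.5673 0.2151 0.1361] [0.5598 0.2102] [0.5804 0.2198]
d 0.14 17 [0.5707 0.2161 0.1387] [0.5568 0.2102] [0.5815 0.2231]
d 0.145 12 [0.567  0.2156 0.1457] [0.5571 0.2115] [0.5809 0.222 ]
d 0.15 15 [0.5667 0.2157 0.15  ] [0.5576 0.211 ] [0.5808 0.222 ]
d collar 217 [0.56769919 0.22364181 0.07380888] ((0.5665275454521179, 0.22274577617645264), 0.03551831468939781)
```

View pics/c4.png

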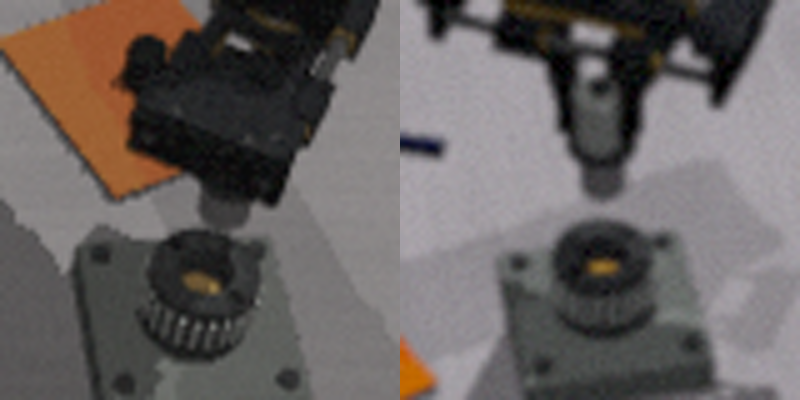

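View pics/w4.png

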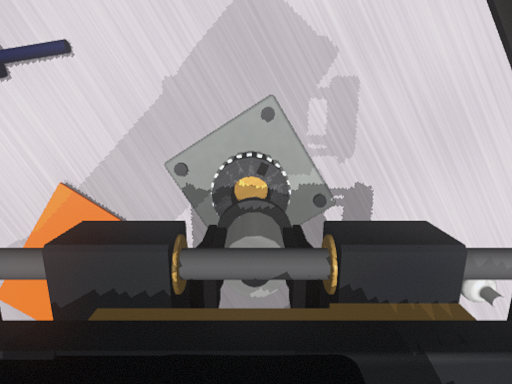

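In the wrist view the bore shows brass at (250,188), ahead of the held shank. In the crops the holder hangs upright. Next I'll fit the collar circle precisely.

```bash
python3 - <<'E'
from h import *
from scipy.optimize import least_squares
for f in("w4","s1","d1","s4","d4"):
    P=np.load(f+".npz")["P"];z=P[...,2]
    m=(np.hypot(P[...,0]-.569,P[...,1]-.2265)<.045)&(abs(z-.075)<.006);q=P[m][:,:2]
    # all top-face points lie in annulus 16..31; soft penalty
    r=least_squares(lambda c:(lambda d:np.maximum(d-.031,0)+np.maximum(.016-d,0))(np.hypot(*(q-c).T)),[.569,.2265],loss="soft_l1",f_scale=.001)
    # outer: angular bins max radius
    c=r.x;d=q-c;a=(np.arctan2(d[:,1],d[:,0])//.2).astype(int);rr=np.hypot(*d.T)
    print(f,len(q),np.round(c,4),r.cost,[(k,round(rr[a==k].max()*1e3,1)) for k in sorted(set(a))][::2])
    # free bore: points seen below the mouth inside bore (seat)
    m=(np.hypot(P[...,0]-.569,P[...,1]-.2265)<.02)&(z<.066)&(z>.04);s=P[m];print("  seat",len(s),s.mean(0) if len(s) else 0)
P=np.load("w4.npz")["P"]
T=tool();print(T[:3,3])
np.set_printoptions(suppress=True,precision=4)
L=(P-T[:3,3])@T[:3,:3]
for v in (212,220,228,236,244):
    row=L[v]; k=[u for u in range(200,305) if row[u,2]<.052 and row[u,2]>-.03 and abs(row[u,1])<.025]
    if k: print(v,k[0],k[-1],row[k[0]],row[k[-1]],row[(k[0]+k[-1])//2])
E
```

```text
w4 2260 [0.5669 0.2291] 1.2073746330584218e-06 [(np.int64(-16), np.float64(31.2)), (np.int64(-4), np.float64(31.4)), (np.int64(-2), np.float64(30.8)), (np.int64(0), np.float64(31.0)), (np.int64(2), np.float64(31.0)), (np.int64(4), np.float64(31.1)), (np.int64(6), np.float64(31.1)), (np.int64(8), np.float64(31.3)), (np.int64(10), np.float64(31.2)), (np.int64(12), np.float64(31.1)), (np.int64(14), np.float64(31.1))]
  seat 690 [0.56662242 0.22970474 0.0536025 ]
s1 263 [0.5698 0.2278] 1.017163092622096e-05 [(np.int64(-16), np.float64(29.1)), (np.int64(-14), np.float64(32.1)), (np.int64(-12), np.float64(31.1)), (np.int64(-10), np.float64(30.4)), (np.int64(-8), np.float64(29.6)), (np.int64(-6), np.float64(30.6)), (np.int64(-4), np.float64(32.8)), (np.int64(-2), np.float64(31.6)), (np.int64(0), np.float64(31.8)), (np.int64(2), np.float64(32.0)), (np.int64(4), np.float64(30.5)), (np.int64(6), np.float64(29.8)), (np.int64(8), np.float64(31.6)), (np.int64(10), np.float64(30.0)), (np.int64(12), np.float64(31.8)), (np.int64(14), np.float64(32.2))]
  seat 58 [0.55789697 0.23228242 0.05565693]
d1
[... 1681 characters left out ...]
(31.4)), (np.int64(6), np.float64(31.2)), (np.int64(8), np.float64(32.7)), (np.int64(10), np.float64(32.0)), (np.int64(12), np.float64(31.0)), (np.int64(14), np.float64(30.6))]
  seat 37 [0.56929122 0.24045712 0.05777114]
[0.56959999 0.22613022 0.17441711]
212 224 284 [ 0.0142 -0.0171  0.0098] [0.014  0.0154 0.01  ] [ 0.0153 -0.0009  0.006 ]
220 220 289 [ 0.011  -0.0189  0.0055] [0.0088 0.0184 0.0122] [ 0.0159 -0.0008 -0.0093]
228 208 301 [ 0.0108 -0.0237 -0.0064] [ 0.011   0.0223 -0.0073] [ 0.0157 -0.0008 -0.0203]
236 205 304 [ 0.0105 -0.0237 -0.0168] [ 0.0107  0.0223 -0.0174] [ 0.0155 -0.0008 -0.0301]
244 200 304 [ 0.0111 -0.0242 -0.0278] [ 0.0103  0.0211 -0.0262] [ 0.0123 -0.0017 -0.031 ]
```

jog_arm:
  plan:
    - [0,0,0,0,0,15,-1]
    - [0,0,0,0,0,30,-1]
    - [0,0,0,0,0,38,-1]
    - [0,0,0,0,0,38,-1]
    - [0,0,0,0,0,38,-1]
    - [0,0,0,0,0,38,-1]
    - [0,0,0,0,0,38,-1]
    - [0,0,0,0,0,38,-1]

```text
time: 16.5
ee_pos: [0.5697, 0.2268, 0.1367]
eef_rot: [0.865, 0.501, 0.0, -0.0]
ft_force: [-0.0, -0.6, -1.2]
width: 0.0291
grip_force: 50.0
```

```bash
cat > m.py <<'E'
from h import *
from scipy.optimize import least_squares
np.set_printoptions(suppress=True,precision=4)
def fit(tag):
  for n in("scene","side"):
    T=tool();R_=[]
    for k in range(3):
        im,P=shot(n,tag+n[1]);z=P[...,2];foot=T[2,3]-.046
        m=(np.hypot(P[...,0]-T[0,3],P[...,1]-T[1,3])<.022)&(z>foot+.004)&(z<foot+.030);q=P[m][:,:2]
        r=least_squares(lambda c:np.hypot(*(q-c).T)-.014,T[:2,3],loss="soft_l1",f_scale=.001)
        m2=(np.hypot(P[...,0]-.569,P[...,1]-.2265)<.045)&(abs(z-.074)<.005)
        if foot<.083: m2&=~m
        c=P[m2][:,:2]
        b=least_squares(lambda x:(lambda d:np.maximum(d-.031,0)+np.maximum(.016-d,0))(np.hypot(*(c-x).T)),[.569,.2265],loss="soft_l1",f_scale=.001)
        R_.append(np.r_[r.x,b.x,b.x-r.x])
    R_=np.mean(R_,0);print(n,len(q),"tcp",T[:3,3],"holder",R_[:2],"collar",R_[2:4],"diff mm",R_[4:]*1e3)
E
python3 - <<'E'
from m import *
fit("5")
T=tool();im,P=shot("wrist","w5");z=P[...,2]
c=P[(np.hypot(P[...,0]-.569,P[...,1]-.2265)<.045)&(abs(z-.075)<.004)][:,:2]
b=least_squares(lambda x:(lambda d:np.maximum(d-.031,0)+np.maximum(.016-d,0))(np.hypot(*(c-x).T)),[.569,.2265],loss="soft_l1",f_scale=.001)
print("wrist collar",len(c),b.x,T[:3,3])
a=np.load("5c.npz")["im"];b=np.load("5i.npz")["im"]
f=lambda i,u,v:cv2.resize(i[v-50:v+30,u-40:u+40,::-1],None,fx=5,fy=5,interpolation=cv2.INTER_CUBIC)
cv2.imwrite("pics/c5.png",np.hstack([f(a,345,195),f(b,254,140)]))
E
```

```text
scene 42 tcp [0.5697 0.2268 0.1367] holder [0.5706 0.2284] collar [0.5698 0.2278] diff mm [-0.8583 -0.6197]
side 45 tcp [0.5695 0.2268 0.1364] holder [0.5703 0.2277] collar [0.5681 0.2253] diff mm [-2.157  -2.3956]
wrist collar 2587 [0.5669 0.2292] [0.5695 0.2268 0.1363]
```

View pics/c5.png

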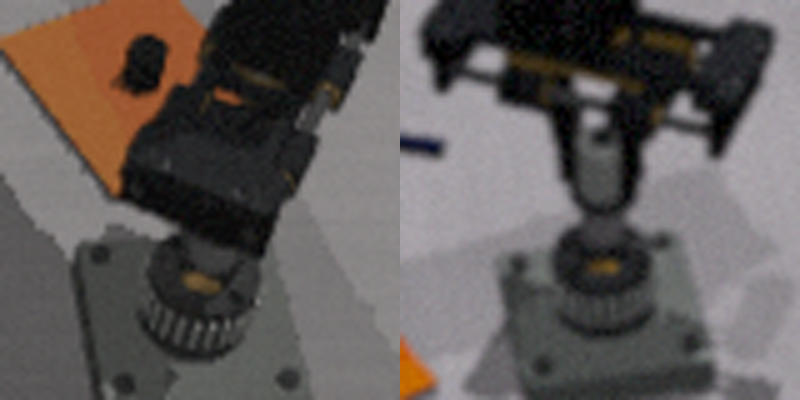

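Both crops show the upright shank just above the mouth, at about (217,240) and (605,230), with the collar centred near (204,275) and (602,260). I'll shift by about (-1.9,-0.4) mm and lower.

jog_arm:
  plan:
    - [0,0,0,-1.3,-1.4,2,-1]
    - [0,0,0,-1.3,-1.4,5,-1]
    - [0,0,0,-1.3,-1.4,8,-1]
    - [0,0,0,-1.3,-1.4,11,-1]
    - [0,0,0,-1.3,-1.4,12,-1]
    - [0,0,0,-1.3,-1.4,12,-1]
    - [0,0,0,-1.3,-1.4,12,-1]
    - [0,0,0,-1.3,-1.4,12,-1]

```text
time: 17.65
ee_pos: [0.5677, 0.2263, 0.1244]
eef_rot: [0.865, 0.501, 0.0, -0.0]
ft_force: [-0.3, -0.9, -2.0]
width: 0.0291
grip_force: 50.0
```

```bash
python3 -c "
from m import *
fit('6')"
```

```text
scene 41 tcp [0.5677 0.2263 0.1244] holder [0.5688 0.2278] collar [0.5701 0.2278] diff mm [ 1.2613 -0.016 ]
side 44 tcp [0.5676 0.2263 0.1243] holder [0.5685 0.2271] collar [0.5683 0.2261] diff mm [-0.2149 -1.0219]
```

jog_arm:
  plan:
    - [0,0,0,0,0,1,-1]
    - [0,0,0,0,0,2,-1]
    - [0,0,0,0,0,3,-1]
    - [0,0,0,0,0,4,-1]
    - [0,0,0,0,0,5,-1]
    - [0,0,0,0,0,5,-1]

```text
time: 18.55
ee_pos: [0.5675, 0.2263, 0.1191]
eef_rot: [0.865, 0.501, -0.0, -0.0]
ft_force: [0.3, -0.2, -1.8]
width: 0.0289
grip_force: 50.0
```

jog_arm:
  plan:
    - [0,0,0,0,0,1,-1]
    - [0,0,0,0,0,2,-1]
    - [0,0,0,0,0,2,-1]

```text
time: 18.85
ee_pos: [0.5675, 0.2263, 0.1171]
eef_rot: [0.865, 0.501, -0.0, -0.0]
ft_force: [-1.0, -0.3, -2.2]
width: 0.0293
grip_force: 50.0
```

jog_arm:
  plan:
    - [0,0,0,0,0,1,-1]
    - [0,0,0,0,0,2,-1]
    - [0,0,0,0,0,3,-1]
    - [0,0,0,0,0,4,-1]
    - [0,0,0,0,0,5,-1]
    - [0,0,0,0,0,5,-1]

```text
time: 19.45
ee_pos: [0.5675, 0.2263, 0.112]
eef_rot: [0.865, 0.501, -0.0, -0.0]
ft_force: [-0.4, 0.1, -1.8]
width: 0.029
grip_force: 50.0
```

jog_arm:
  plan:
    - [0,0,0,0,0,2,-1]
    - [0,0,0,0,0,4,-1]
    - [0,0,0,0,0,6,-1]
    - [0,0,0,0,0,8,-1]
    - [0,0,0,0,0,9,-1]
    - [0,0,0,0,0,9,-1]

```text
time: 20.05
ee_pos: [0.5675, 0.2263, 0.103]
eef_rot: [0.865, 0.501, -0.0, -0.0]
ft_force: [-0.3, -1.1, -1.3]
width: 0.0289
grip_force: 50.0
```

jog_arm:
  plan:
    - [0,0,0,0,0,1,-1]
    - [0,0,0,0,0,2,-1]
    - [0,0,0,0,0,3,-1]
    - [0,0,0,0,0,4,-1]
    - [0,0,0,0,0,5,-1]
    - [0,0,0,0,0,5,-1]
    - [0,0,0,0,0,5,-1]

```text
time: 20.75
ee_pos: [0.5677, 0.2265, 0.0987]
eef_rot: [0.865, 0.501, 0.0, -0.0]
ft_force: [-2.4, -0.6, 4.3]
width: 0.029
grip_force: 50.0
```

jog_arm:
  plan:
    - [0,0,0,0,0,1,-1]
    - [0,0,0,0,0,2,-1]
    - [0,0,0,0,0,3,-1]
    - [0,0,0,0,0,4,-1]
    - [0,0,0,0,0,4,-1]
    - [0,0,0,0,0,4,-1]

```text
time: 21.35
ee_pos: [0.5679, 0.2265, 0.095]
eef_rot: [0.865, 0.501, 0.0, -0.0]
ft_force: [-3.7, -1.1, 9.0]
width: 0.0286
grip_force: 50.0
```

jog_arm:
  plan:
    - [0,0,0,0,0,1,-1]
    - [0,0,0,0,0,2,-1]
    - [0,0,0,0,0,2.8,-1]
    - [0,0,0,0,0,2.8,-1]
    - [0,0,0,0,0,2.8,-1]
    - [0,0,0,0,0,2.8,-1]
    - [0,0,0,0,0,2.8,-1]
    - [0,0,0,0,0,2.8,-1]
    - [0,0,0,0,0,2.8,-1]
    - [0,0,0,0,0,2.8,-1]
    - [0,0,0,0,0,2.8,-1]
    - [0,0,0,0,0,2.8,-1]

```text
time: 22.55
ee_pos: [0.5679, 0.2266, 0.0925]
eef_rot: [0.865, 0.501, 0.001, -0.0]
ft_force: [-4.0, -0.3, 11.4]
width: 0.0292
grip_force: 50.0
```

```bash
python3 - <<'E'
from h import *
F=[]
for i in range(8):
    im,P=shot("side","d7"); s=status.read_state(); F.append(s["ft_force"])
print(np.mean(F,0),np.std(F,0),s["ee_pos"])
a,_=shot("scene","s7")
f=lambda i,u,v:cv2.resize(i[v-50:v+30,u-40:u+40,::-1],None,fx=5,fy=5,interpolation=cv2.INTER_CUBIC)
cv2.imwrite("pics/c7.png",np.hstack([f(a,345,195),f(im,254,140)]))
z=P[...,2];m=(abs(P[...,0]-.53)<.1)&(abs(P[...,1])<.1)&(z>.006)&(z<.016);print(m.sum(),np.median(z[m]))
E
```

```text
[-4.37635417 -0.46284027 11.99480628] [0.33510489 0.3539002  0.54203628] [0.56792275 0.22668152 0.09253165]
1917 0.009916272449853825
```

View pics/c7.png

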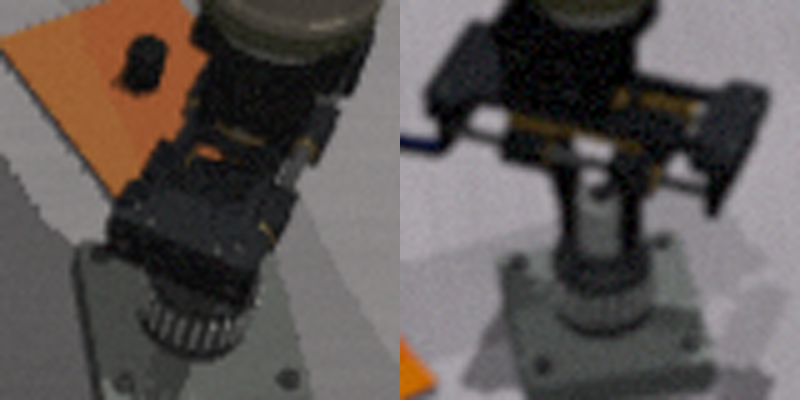

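The crops show the holder seated upright in the collar, with the flange just above it at (600,262). The push is steady at about 12 N plus the holder's own 2 N, and the lid is flat at its proper height. I'll hold a little longer and hand in.

jog_arm:
  plan:
    - [0,0,0,0,0,0,-1]
    - [0,0,0,0,0,0,-1]
    - [0,0,0,0,0,0,-1]
    - [0,0,0,0,0,0,-1]
    - [0,0,0,0,0,0,-1]
    - [0,0,0,0,0,0,-1]

```text
time: 23.6
ee_pos: [0.5679, 0.2267, 0.0925]
eef_rot: [0.865, 0.501, 0.001, -0.0]
ft_force: [-4.8, -1.0, 11.6]
width: 0.0292
grip_force: 50.0
```

```bash
python3 -c "
from h import *
s=status.read_state();print(s['ft_force'],s['grip_force'],s['ee_pos']);print(order.close_job())"
```

```text
[-4.78970328 -0.96512115 11.6199513 ] 49.98454922810197 [0.56792102 0.22666717 0.09254091]
the job is handed in; nothing more can be done
None
```

I handed the job in at about 24 s of the 54 s: the lid lies flat on the counter, and the holder is gripped in the socket, pressing the seat with about 14 N (estimated from the wrist force plus the holder's weight); no verdict came back.

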